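Press the bombilla into its foam cut-out and shut the glass door

TASK

The shallow wall cabinet is lying on its back to be filled. Pick up the steel bombilla from the worktop, turn it to match its cut-out in the foam and press it in until it lies fully home along its whole length, a touch below the foam face; then swing the cabinet's glass door fully shut. Leave the mate cup, sugar pot and tin standing where they are.

Things in the scene. Friction and masses are not known exactly. Their poses are not given: they have to be found in the camera images.
- cabinet: Dark wood wall cabinet on its back, fixed: 210 mm in its x, 340 mm in y, rims 58 mm above the worktop, 12 mm walls. Origin: centre of its underside, z up; yaw within 0.2 rad. Filled with dark foam, face at 42 mm. A saucer and a scoop are already pressed in (fixed, up to 5 mm proud); one orange-floored cut-out is empty, for the bombilla. The door hinges on the far side (+x).
- pocket (a point): Middle of the empty cut-out (187 mm long, along the cabinet's y; 11 mm deep), at the height of the bombilla's axis when home: 5 mm above its floor, 6 mm below the foam face, 36 mm above the worktop. A finger notch at its middle, 46 mm long, 72 mm wide across the stem and 20 mm deep, lets fingers that hold the stem go down with it. Axes as the cabinet's.
- pocket_filter (a point): Where point bombilla_filter lies when fully home: 68 mm to +y of point pocket, same height. The filter recess is 33 mm wide, y +44.5 to +93.5 mm from point pocket (play 2.5 mm all round). Between notch and recess is the stem slot, 16 mm wide. Axes as the cabinet's.
- pocket_mouth (a point): Where point bombilla_mouth lies when fully home: 78 mm to -y of point pocket, same height; mouthpiece recess 18 mm wide, y -58 to -93.5. Both stem slots have rounded foam lips leaving an 8.6 mm gap: the stem rests on them 6 mm high until pressed; they yield sideways at about 10 N in all (pushed over the middle) and then hold it. Axes as the cabinet's.
- bombilla: Steel mate straw, 182 mm, 60 g, lying flat. Its x runs along it from the brass mouthpiece (-91 to -63 mm; 12 mm wide, 6 thick) to the flat oval filter with dark holes (+47 to +91; 28 mm wide, 10 thick). Round stem, 10 mm diameter. Origin: on the underside at mid-length, 5 mm below the axis. Balances up to 20 mm from it on the filter side. Both flat faces are alike.
- bombilla_filter (a point): Middle of the filter, on the bombilla's axis, 68 mm from its origin towards +x.
- bombilla_mouth (a point): On the mouthpiece, on the bombilla's axis, 78 mm from its origin towards -x.
- door (a joint): Opening angle of the glass door: 0 shut (flat on the rims), growing as its near edge rises and swings away from the robot; starts at 1.8 to 2.05 rad, limit 2.15. The hinge is stiff (0.6 N m): the door stays where it is left and must be pushed all the way down.
- door_hinge (a point): Hinge line at its middle: along the cabinet's y, at cabinet x +105 mm, 58 mm above the worktop; axes as the cabinet's. Leaf: 210 mm from hinge to free edge, 340 mm along y, 14 mm thick, 0.45 kg, 24 mm wooden rails round thin glass. Shut, its underside is at hinge height and it lies to -x. A brass knob, 18 mm wide, stands 17 mm out of the outer face, mid free rail.
- door_edge (a point): A point to push on: on the outer face of the free rail, 198 mm from the hinge line, 12 mm from the free edge, 65 mm to +y of the knob. It moves with the door; its z axis points out of the outer face (up when shut).
- mate_cup: Red silicone mate cup, open at the top, 82 mm wide, 84 mm tall, standing on the worktop; origin under its centre. Stays where it is.
- sugar_pot: White enamel sugar pot with a blue knob, 86 mm wide, 94 mm tall; origin under its centre. Stays where it is.
- tin: Straw-coloured tin canister with a steel twist top, 93 mm wide, 127 mm tall; origin under its centre. Stays where it is.
Things that resemble listed ones, but are neither listed nor needed, are in the scene too. Of the things shaped like the bombilla, the steel one is meant.

How it is judged (in metres and radians):
On the way, in this order (a step that is already met when the one before it is completed fails the run):
1. the bombilla is pressed fully home in its cut-out, right way round, with the door still open (horizontal distance between bombilla_filter and pocket_filter below 0.006 m and horizontal distance between bombilla_mouth and pocket_mouth below 0.006 m and z of bombilla_filter in the frame of pocket_filter below 0.003 m and z of bombilla_mouth in the frame of pocket_mouth below 0.003 m and value of joint door above 0.8 rad), for 0.2 s.
2. the glass door is swung shut (value of joint door below 0.05 rad), for 0.2 s.
At the end, for the whole second after the job is handed in: The bombilla lies at rest in its cut-out with the filter in the filter recess, both ends within 6 mm sideways and no more than 3 mm above their fully-home height, and the glass door is shut (under 0.05 rad, 10 mm at its free edge) (horizontal distance between bombilla_filter and pocket_filter below 0.006 m and horizontal distance between bombilla_mouth and pocket_mouth below 0.006 m and z of bombilla_filter in the frame of pocket_filter below 0.003 m and z of bombilla_mouth in the frame of pocket_mouth below 0.003 m and value of joint door below 0.05 rad and linear speed of bombilla below 0.02 m/s); the robot touches nothing.
It fails at once if the mate cup, sugar pot or tin is shifted by more than 25 mm or tipped (distance of any of mate_cup, sugar_pot, tin from where it was at the start of the episode above 0.025 m or angle between any of mate_cup, sugar_pot, tin's own z axis and vertical above 0.3 rad).
It also fails if it takes over 51 s, if anything falls off the work surface, if the arm or the gripper's body presses on something with over 40 N, if the wrist force passes 120 N, or if a joint passes its speed limit or range.

ROBOT

A 6-joint arm with a two-finger parallel gripper is mounted at the origin on the work surface. World frame = base frame: x ahead of the robot, y to its left, z up, the work surface at z = 0. Lengths are in mm, angles in rad, forces in N, time in s.
With the tool pointing down it reaches from about 350 to 875 mm from the base axis. Payload 4.2 kg.
Tool frame: the origin (TCP) lies at the very end of the fingers, on their centre line; the grasp point (between the pads) lies 19 mm behind it (arm.grip_point_offset is the distance from the TCP to the grasp point, in mm); z points along the fingers, y is the direction in which the jaws open and shut (so a half turn about z gives the same grasp; the last joint's range is limited). The gripper opens to 85 mm and grips with 20 to 120 N. Pads are 22 mm wide; open, the fingers measure 114 mm over their backs; the gripper's body (76 mm by 85 mm) begins 54 mm behind the grasp point. The pads swing forward as they close: fully open they stand 13 mm farther back than shut.
Start: joints at [1.361, 0.385, 0.008, 0, -1.194, -0.259], TCP at [282.351, 557.563, 231.312] pointing down, gripper open.
Joint ranges: [-3.14, 3.14], [-1.21, 2.06], [-1.07, 1.41], [-3.16, 2.05], [-2.99, -0.16], [-3.1, 3.1]. Speed limits (rad/s): [2.79, 2.79, 3.14, 3.14, 3.14, 3.14].

INTERFACE

Orientations are given as a unit quaternion [x, y, z, w].
In Python, from bench import arm gives the robot as it stands.
- The arm moves only by the tool drive_tool, never from a script. Its argument "steps" is a list of rows, each a list of 5 numbers: the shift along the tool's x, y, z in m, then the turn about the tool's z in degrees, then the finger opening in m, from 0 to 0.0854. A call has 1 to 20 rows; each row shifts and turns the commanded pose from where the row before left it, along the tool's axes as they then stand; what a row does not reach is not made up. A row lasts 1/10 s, in which the tool goes at most 50 mm and 8.59 degrees, less where a joint would pass 70% of its speed; a pose out of reach is approached as far as the arm can. A call is refused whole if a number of a shift passes 0.05 or a number of a turn 8.59, either way. A call with a gripper value outside its range is refused whole. The fingers move at their own pace and stop on an object; the grip force is fixed at half the most. Time passes only in rows, so rows that do not move let the fingers close. It gives the time, the measured TCP pose, the force and the opening at its end, in the units of the state.
- arm.read_state(): the state, without advancing time (a new reading comes with each control period).
- arm.get_image(name): name is "scene" or "top"; returns (picture, depth): 420x560x3 uint8, blue, green, red; 420x560 float32, mm along the optical axis (not along the pixel's ray), 0 where there is no reading.
- arm.camera_params(name): a dict with "K" (3x3 intrinsics, pixels), "dist" ([k1, k2, p1, p2, k3] as OpenCV has them; the pictures are not rectified), "world_to_cam" (4x4, takes a point from world to camera coordinates). Camera axes: x right, y up, looking along -z (the intrinsics and any distortion apply to the point x, -y, -z); pixel columns grow to the right and rows downward; lengths in mm; the calibration is good to about 2 mm. A picture is of the moment at which its call begins. camera_params takes no time and is no camera call.
- arm.job_done(): hands the job in, once; it reports no verdict.
The state is a dict: "clock": time; "joints": joint angles; "joint_vel": joint speeds; "joint_efforts": joint torques, N m; "position": TCP position; "ee_rot": TCP orientation; "contact_force": force on the tool from outside, world axes, zero at the start; "wrist_torque": the same for the moment, N m; "gripper_width": finger opening in mm.
Only numpy, scipy, OpenCV 4.12 (cv2) and the standard library are available. Lean on these libraries where they do the work, as an engineer would, in place of code of your own. Each camera call takes 0.05 s, during which the arm holds its last target.

## Working session

There is one attempt and no reset: what is moved stays moved. The work goes in short steps, Python scripts to look and compute and a tool call to move; the robot and the scene stay as the last step left them, time stands still between calls to the robot, and variables do not carry over. Pictures are saved under pics/ and viewed, and the job is handed in when it is done.

Besides the shell and the picture viewer there is one more tool, called after "Request:" as name(argument=value, ...), one argument or row to a line, values as JSON. drive_tool: Moves the arm, as the interface text tells. Its arguments: {"type":"object","properties":{"steps":{"type":"array"}},"required":["steps"]}

```bash
ls; mkdir -p pics; python3 - <<'E'
from bench import arm
import cv2,numpy as np
for n in ("scene","top"):
    im,d=arm.get_image(n); cv2.imwrite(f"pics/{n}0.png",im); np.save(f"{n}0.npy",d)
    p=arm.camera_params(n); print(n,np.round(p["K"],1).tolist(),p["dist"],np.round(p["world_to_cam"],4).tolist())
s=arm.read_state(); print(s)
print(arm.grip_point_offset)
E
```

```text
pics
scene [[490.0, 0.0, 282.0], [0.0, 490.0, 213.9], [0.0, 0.0, 1.0]] [0.02725173 0.         0.         0.         0.        ] [[-0.5164, 0.8563, -0.0036, 150.6263], [-0.6843, -0.4102, 0.6029, 423.0897], [0.5148, 0.3138, 0.7978, -1811.9403], [0.0, 0.0, 0.0, 1.0]]
top [[382.7, 0.0, 279.1], [0.0, 382.7, 204.8], [0.0, 0.0, 1.0]] [0.00900056 0.         0.         0.         0.        ] [[-0.0216, -0.9997, -0.0117, 186.3498], [0.9988, -0.0221, 0.0443, -580.6249], [-0.0445, -0.0108, 0.999, -1086.9441], [0.0, 0.0, 0.0, 1.0]]
{'clock': 0.1, 'joints': array([ 1.36058660e+00,  3.85461008e-01,  6.80086663e-03, -4.48792047e-04,
       -1.19401711e+00, -2.58610737e-01]), 'joint_vel': array([-0.0002848 , -0.00266199,  0.00243515,  0.00191737, -0.00013148,
       -0.00025505]), 'joint_efforts': array([-8.16124520e-04, -3.93316591e+01,  1.88931227e+01,  4.19801071e+00,
       -2.60310764e-03,  7.80131245e-06]), 'position': array([282.13779953, 557.11975397, 230.3552138 ]), 'ee_rot': array([ 9.72631819e-01, -2.32349771e-01, -1.85759450e-04,  9.45231490e-04]), 'contact_force': array([-0.54252336, -0.52115713,  0.37544183]), 'wrist_torque': array([-0.02291871,  0.02213246, -0.04666877]), 'gripper_width': 85.51313773839614}
18.700000000000003
```

View pics/scene0.png

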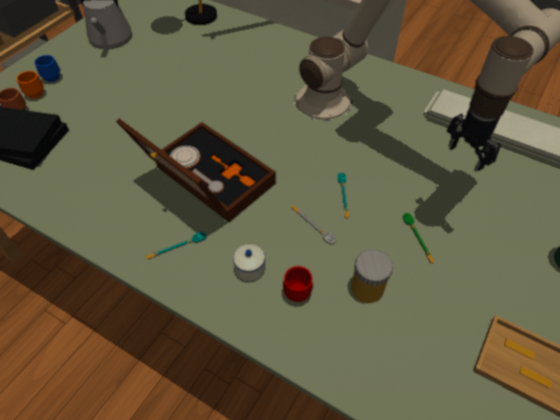

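View pics/top0.png

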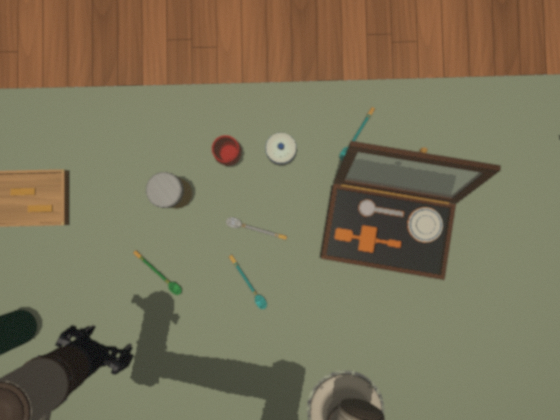

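Top view: the steel bombilla runs from filter (233,222) to brass mouth (284,238). The empty orange cut-out has its filter end at (344,235), notch at (368,239) and mouth at (394,243). The tin, cup and pot are clear of both.

```bash
cat > h.py <<'E'
from bench import arm
import cv2,numpy as np
def ray(n,uv):
    p=arm.camera_params(n);K=np.array(p["K"],float);D=np.array(p["dist"],float);T=np.array(p["world_to_cam"],float)
    q=cv2.undistortPoints(np.array(uv,float).reshape(-1,1,2),K,D).reshape(-1,2)
    d=np.c_[q[:,0],-q[:,1],-np.ones(len(q))]
    R=T[:3,:3];return -R.T@T[:3,3], d@R
def plane(n,uv,z):
    o,d=ray(n,uv); return o+d*((z-o[2])/d[:,2])[:,None]
def proj(n,P):
    p=arm.camera_params(n);K=np.array(p["K"],float);D=np.array(p["dist"],float);T=np.array(p["world_to_cam"],float)
    c=np.asarray(P,float).reshape(-1,3)@T[:3,:3].T+T[:3,3]; c=c*[1,-1,-1]
    return cv2.projectPoints(c.reshape(-1,1,3),np.zeros(3),np.zeros(3),K,D)[0].reshape(-1,2)
E
python3 - <<'E'
import cv2
t=cv2.imread("pics/top0.png"); s=cv2.imread("pics/scene0.png")
cv2.imwrite("pics/t_cab.png",cv2.resize(t[135:285,310:510],None,fx=4,fy=4,interpolation=cv2.INTER_CUBIC))
cv2.imwrite("pics/t_bom.png",cv2.resize(t[200:260,215:305],None,fx=8,fy=8,interpolation=cv2.INTER_CUBIC))
cv2.imwrite("pics/s_cab.png",cv2.resize(s[110:225,110:290],None,fx=4.4,fy=4.4,interpolation=cv2.INTER_CUBIC))
E
```

```text
(no output)
```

View pics/t_cab.png

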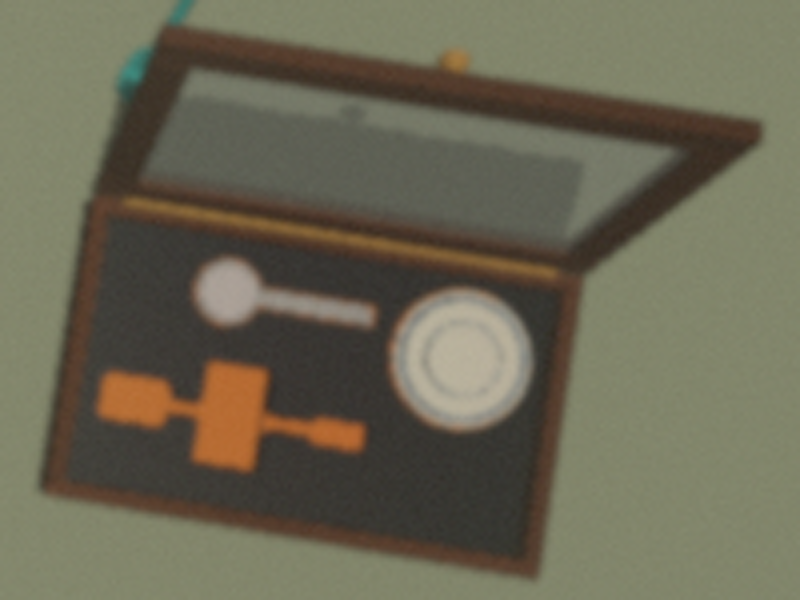

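View pics/t_bom.png

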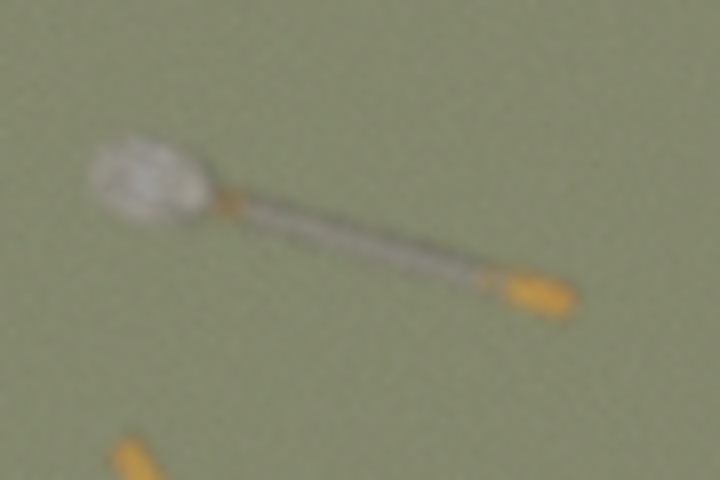

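View pics/s_cab.png

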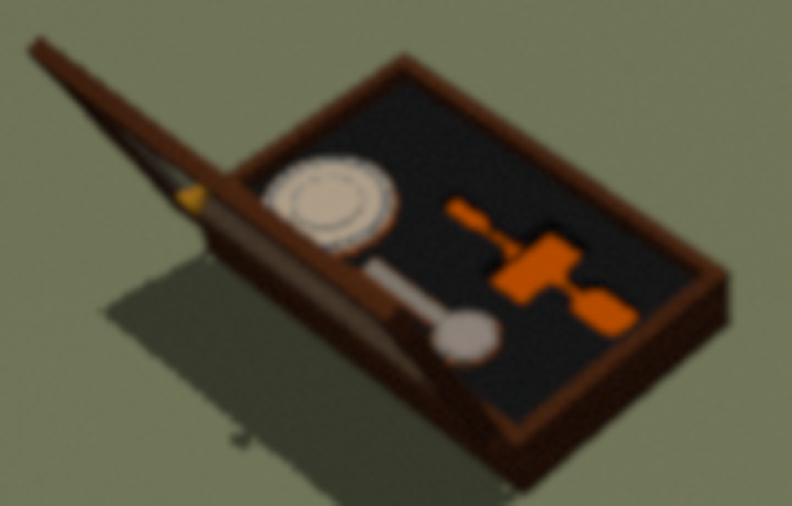

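```bash
cat > m.py <<'E'
from h import *
for n in("top","scene"): print(n,"cam at",np.round(ray(n,[[280,210]])[0]))
def comps(n,im,lo,hi,amin,roi=None):
    hsv=cv2.cvtColor(im,cv2.COLOR_BGR2HSV); m=cv2.inRange(hsv,lo,hi)
    k,l,st,c=cv2.connectedComponentsWithStats(m)
    return [(st[i].tolist(),c[i].round(1).tolist(),(l==i)) for i in range(1,k) if st[i,4]>=amin]
for n in("top","scene"):
    im=cv2.imread(f"pics/{n}0.png")
    print(n); 
    for st,c,l in comps(n,im,(3,190,60),(16,255,255),15): print(" orange",st,c)
    for st,c,l in comps(n,im,(14,130,100),(26,255,255),6): print(" brass",st,c)
E
python3 m.py
python3 - <<'E'
import cv2,numpy as np
for n,pts in(("top",[(344,235),(368,239),(394,243),(234,222),(262,231),(283,237),(250,250),(350,212),(345,255)]),("scene",[(232,172),(249,181),(215,160),(330,239),(310,225),(296,210)])):
    im=cv2.imread(f"pics/{n}0.png");h=cv2.cvtColor(im,cv2.COLOR_BGR2HSV)
    for u,v in pts: print(n,u,v,im[v,u],h[v,u])
E
```

```text
top cam at [ 536.  162. 1114.]
scene cam at [1300.  613. 1191.]
top
 brass [369, 108, 5, 6, 15] [371.0, 110.7]
 brass [421, 148, 5, 6, 21] [423.1, 150.2]
 brass [341, 184, 109, 21, 343] [394.2, 194.0]
 brass [9, 187, 27, 10, 237] [22.3, 191.2]
 brass [26, 203, 27, 11, 235] [39.4, 208.0]
 brass [279, 235, 7, 4, 17] [282.2, 236.6]
 brass [134, 251, 7, 7, 24] [137.1, 254.0]
 brass [230, 256, 5, 6, 15] [232.1, 258.7]
scene
 orange [17, 71, 26, 28, 522] [30.2, 84.1]
 orange [0, 89, 24, 20, 243] [12.5, 100.8]
 orange [119, 120, 81, 62, 268] [164.4, 155.2]
 orange [211, 155, 44, 32, 423] [233.7, 171.8]
 orange [254, 171, 20, 16, 38] [263.8, 178.7]
 orange [224, 188, 30, 22, 62] [237.5, 200.1]
 orange [285, 266, 27, 18, 42] [300.3, 271.5]
 brass [405, 1, 13, 19, 55] [410.6, 8.6]
 brass [462, 0, 3, 4, 6] [462.7, 1.5]
 brass [466, 1, 3, 5, 7] [467.1, 2.9]
 brass [56, 2, 12, 5, 30] [61.6, 4.0]
 brass [440, 5, 7, 9, 21] [444.0, 8.4]
 brass [426, 6, 6, 9, 17] [428.9, 10.5]
 brass [448, 7, 5, 4, 9] [450.2, 8.7]
 brass [454, 7, 4, 5, 8] [455.4, 8.8]
 brass [459, 7, 4, 7, 9] [460.3, 10.1]
 brass [0,
[... 8642 characters left out ...]
 14] [27.6, 418.0]
 brass [61, 416, 5, 4, 8] [62.2, 417.0]
 brass [163, 416, 5, 3, 6] [164.8, 416.8]
top 344 235 [ 51 109 183] [ 13 184 183]
top 368 239 [ 51 107 184] [ 13 184 184]
top 394 243 [ 49 105 182] [ 13 186 182]
top 234 222 [144 149 151] [ 21  12 151]
top 262 231 [120 133 136] [ 24  30 136]
top 283 237 [ 75 141 178] [ 19 148 178]
top 250 250 [109 136 132] [ 34  51 136]
top 350 212 [53 58 59] [25 26 59]
top 345 255 [58 63 65] [21 27 65]
scene 232 172 [  0  74 180] [ 12 255 180]
scene 249 181 [  0  74 180] [ 12 255 180]
scene 215 160 [  0  49 115] [ 13 255 115]
scene 330 239 [102 110 113] [ 22  25 113]
scene 310 225 [ 79 103 100] [ 34  59 103]
scene 296 210 [ 37 103 143] [ 19 189 143]
```

```bash
cat > cab.py <<'E'
from h import *
for n in ("top","scene"):
    im=cv2.imread(f"pics/{n}0.png")
    roi=(310,225,110,35) if n=="top" else (200,145,70,55)
    x0,y0,w,h=roi; f=8
    c=cv2.resize(im[y0:y0+h,x0:x0+w],None,fx=f,fy=f,interpolation=cv2.INTER_CUBIC).astype(float)
    sig=c[...,2]-c[...,0]           # red-blue
    t=0.5*(np.percentile(sig,99)+np.median(sig[:]))
    m=(sig>t).astype(np.uint8)
    k,l,st,ce=cv2.connectedComponentsWithStats(m); 
    b=1+np.argmax(st[1:,4]); m=(l==b)
    v,u=np.nonzero(m); uv=np.c_[(u+.5)/f-.5+x0,(v+.5)/f-.5+y0]
    P=plane(n,uv,31)
    # yaw: PCA start, then refine by line through filter & mouth parts (|s|>60)
    X=P[:,:2]; mu=X.mean(0); w_,V=np.linalg.eigh(np.cov((X-mu).T)); a=V[:,1]; a*=np.sign(a[1])
    for _ in range(6):
        s=(X-mu)@a; e0,e1=s.min(),s.max(); mid=(e0+e1)/2
        A=X[(s-mid)>55].mean(0);B=X[(s-mid)<-65].mean(0); a=(A-B)/np.linalg.norm(A-B)
    nx=np.array([a[1],-a[0]]) # +x of cabinet
    s=(X-mu)@a; q=(X-mu)@nx
    print(n,"thr",round(t),"yaw",round(np.arctan2(-a[0],a[1]),4),"centroid",mu.round(1),"extent",(s.max()-s.min()).round(1))
    # width profile
    for lo in range(int(s.min())-1,int(s.max())+2,6):
        k=(s>=lo)&(s<lo+6)
        if k.sum()>20: print(lo+3,"q",np.percentile(q[k],[1,99]).round(1),end="; ")
    print()
    S=[np.percentile(s,0.3),np.percentile(s,99.7)]
    ctr=mu+a*np.mean(S); print(" ends",[ (mu+a*z).round(1).tolist() for z in S],"mid",ctr.round(1),"filt c",A.round(1),"mouth c",B.round(1))
    notch=X[np.abs(q)>20]; print(" notch y (z31 cast)",np.percentile((notch-mu)@a,[1,99]).round(1), "notch z22:",end="")
    k=np.abs(q)>20; P2=plane(n,uv[k],22)[:,:2]; print(((P2-mu)@a).min().round(1),((P2-mu)@a).max().round(1), ((P2-mu)@nx).min().round(1),((P2-mu)@nx).max().round(1))
E
python3 cab.py
```

```text
top thr 76 yaw -0.1912 centroid [484.8 -64.5] extent 186.9
-100 q [-8.4  8.8]; -94 q [-9.4  9.1]; -88 q [-9.7  9. ]; -82 q [-9.1  9.4]; -76 q [-9.4  9.4]; -70 q [-9.2  8.9]; -64 q [-7.5  6.5]; -58 q [-4.8  4.9]; -52 q [-5.   4.8]; -46 q [-4.6  4.4]; -40 q [-5.1  4.8]; -34 q [-7.4  6.9]; -28 q [-33.6  34.2]; -22 q [-35.2  35.6]; -16 q [-34.8  35.6]; -10 q [-35.   35.4]; -4 q [-35.4  35.3]; 2 q [-34.9  35.1]; 8 q [-34.9  35. ]; 14 q [-33.1  32.1]; 20 q [-5.3  4.7]; 26 q [-4.8  4.4]; 32 q [-6.   6.1]; 38 q [-14.3  14.4]; 44 q [-16.   16.2]; 50 q [-16.5  16.5]; 56 q [-15.9  16.4]; 62 q [-16.1  16.3]; 68 q [-16.7  16.2]; 74 q [-16.1  16.2]; 80 q [-15.4  15.4]; 86 q [-12.6  11. ]; 
 ends [[465.7, -163.3], [500.7, 17.7]] mid [483.2 -72.8] filt c [497.1  -0.8] mouth c [ 468.2 -150.4]
 notch y (z31 cast) [-28.9  13.1] notch z22:-31.9 12.1 -36.6 36.6
scene thr 100 yaw -0.1815 centroid [489.3 -48.6] extent 134.8
-66 q [-4.1  0.2]; -60 q [-4.3  0.3]; -54 q [-5.   3.4]; -48 q [-5.4  6.3]; -42 q [-18.4  19.8]; -36 q [-29.   29.9]; -30 q [-30.   31.6]; -24 q [-30.3  31.6]; -18 q [-29.7  31.4]; -12 q [-29.6  31.6]; -6 q [-27.3  30.3]; 0 q [-10.8   3.9]; 6 q [-5.   1.5]; 12 q [-4.   2.3]; 18 q [-6.4  6.3]; 24 q [-13.3  10.9]; 30 q [-15.3  12.3]; 36 q [-15.8  12.8]; 42 q [-15.9  12.8]; 48 q [-15.5  13. ]; 54 q [-15.7  12.8]; 60 q [-15.5  11.5]; 66 q [-13.1   8.2]; 
 ends [[477.6, -112.2], [501.1, 15.8]] mid [489.4 -48.2] filt c [498.1  10.5] mouth c [ 475.3 -114. ]
 notch y (z31 cast) [-38.5  -5.7] notch z22:-45.8 -11.0 -36.4 27.4
```

```bash
cat > bom.py <<'E'
from h import *
def soft(n,im,roi,sel,f=8,big=True):
    x0,y0,w,h=roi
    c=cv2.resize(im[y0:y0+h,x0:x0+w],None,fx=f,fy=f,interpolation=cv2.INTER_CUBIC).astype(float)
    m=sel(c).astype(np.uint8); k,l,st,ce=cv2.connectedComponentsWithStats(m); b=1+np.argmax(st[1:,4])
    return (ce[b]+.5)/f-.5+[x0,y0], st[b,4]/f/f, (l==b)
if __name__=="__main__":
    R={}
    for n,rf,rm in(("top",(222,210,25,22),(276,228,16,16)),("scene",(320,228,22,20),(288,202,16,14))):
        im=cv2.imread(f"pics/{n}0.png")
        bg=np.median(im[228:250,222:240] if n=="top" else im[240:260,300:320],axis=(0,1)); print(n,"bg",bg)
        fsel=lambda c:(c[...,0]-c[...,2])-(bg[0]-bg[2])>9
        msel=lambda c:(c[...,2]-c[...,0])>60
        for nm,roi,sel in(("filter",rf,fsel),("mouth",rm,msel)):
            uv,ar,_=soft(n,im,roi,sel); P=plane(n,[uv],5)[0]; R[n,nm]=P; print(n,nm,uv.round(2),round(ar,1),P.round(1))
        d=R[n,"filter"]-R[n,"mouth"]; print("  len",np.linalg.norm(d).round(1),"dir angle",np.arctan2(d[1],d[0]).round(4))
    c=plane("top",[[321.2,257.5],[443.8,279.2]],58); print("rim",c.round(1),np.linalg.norm(c[0]-c[1]))
    z=np.load("top0.npy"); print("depth bom", z[222,234],z[231,262],"rim",z[268,385],"table",z[280,385])
E
python3 bom.py
```

```text
top bg [109. 136. 132.]
top filter [232.85 221.67] 56.9 [538.9 308.6   5. ]
top mouth [282.03 236.41] 31.3 [493.3 167.1   5. ]
  len 148.7 dir angle 1.2589
scene bg [ 89. 117. 113.]
scene filter [328.4  238.22] 89.3 [541.3 308.8   5. ]
scene mouth [294.67 208.02] 25.5 [495.5 168.2   5. ]
  len 148.0 dir angle 1.2559
rim [[ 435.4   60.8   58. ]
 [ 370.2 -270.3   58. ]] 337.45803492325916
depth bom 1102.1093 1102.9692 rim 1046.0283 table 1100.0214
```

Request:
drive_tool(
  steps=[
    [0,0,0,8.1,0.045],
    [0,0,0,8.1,0.045],
    [0,0,0,8.1,0.045],
    [0,0,0,8.1,0.045],
    [0,0,0,8.1,0.045],
    [0,0,0,8.1,0.045],
    [0,0,0,8.1,0.045],
    [0,0,0,8.1,0.045],
    [0,0,0,8.1,0.045],
    [0,0,0,8.1,0.045],
  ],
)

```text
clock: 1.1
position: [282.2, 557.3, 230.6]
ee_rot: [-0.586, 0.81, -0.0, -0.001]
contact_force: [-0.5, -0.2, -0.5]
gripper_width: 45.1
```

```bash
cat > go.py <<'E'
from h import *; import sys
from scipy.spatial.transform import Rotation as R
s=arm.read_state(); r=R.from_quat(s["ee_rot"]); M=r.as_matrix()
yaw=np.arctan2(M[1,0],M[0,0]); print("t",round(s["clock"],2),"pos",s["position"].round(1),"yaw",yaw.round(4),"zax",M[:,2].round(3),"F",s["contact_force"].round(1),"T",s["wrist_torque"].round(2),"w",round(s["gripper_width"],1),"J6",s["joints"][5].round(2))
if len(sys.argv)>3:
    t=np.array([float(v) for v in sys.argv[1:4]]); print("tool shift mm",(M.T@(t-s["position"])).round(1))
if len(sys.argv)>4: print("turn deg",np.degrees(-(float(sys.argv[4])-yaw)).round(2))
E
python3 go.py 518.6 242.6 100 -1.885
```

```text
t 1.1 pos [282.2 557.3 230.6] yaw -1.8884 zax [-0.001 -0.001 -1.   ] F [-0.5 -0.2 -0.5] T [-0.    0.01  0.03] w 45.1 J6 -1.68
tool shift mm [ 224.9 -322.9  130.9]
turn deg -0.2
```

Request:
drive_tool(
  steps=[
    [0.0225,-0.0323,0,-0.2,0.045],
    [0.0225,-0.0323,0,0,0.045],
    [0.0225,-0.0323,0,0,0.045],
    [0.0225,-0.0323,0,0,0.045],
    [0.0225,-0.0323,0,0,0.045],
    [0.0225,-0.0323,0,0,0.045],
    [0.0225,-0.0323,0.01,0,0.045],
    [0.0225,-0.0323,0.02,0,0.045],
    [0.0225,-0.0323,0.03,0,0.045],
    [0.0225,-0.0323,0.04,0,0.045],
    [0,0,0.04,0,0.045],
    [0,0,0.02,0,0.045],
    [0,0,0,0,0.045],
  ],
)

```text
clock: 2.4
position: [517.1, 246.3, 71.8]
ee_rot: [-0.59, 0.808, -0.0, -0.004]
contact_force: [-0.4, -0.1, 0.7]
gripper_width: 45.3
```

```bash
python3 go.py 518.6 242.6 10 -1.885
python3 - <<'E'
from h import *
im,d=arm.get_image("top"); cv2.imwrite("pics/t1.png",im)
a=cv2.resize(im[180:280,180:330],None,fx=4,fy=4,interpolation=cv2.INTER_CUBIC)
i2,d=arm.get_image("scene"); cv2.imwrite("pics/s1.png",i2)
b=cv2.resize(i2[165:265,260:390],None,fx=4,fy=4,interpolation=cv2.INTER_CUBIC)
cv2.imwrite("pics/a1.png",a);cv2.imwrite("pics/b1.png",b)
E
```

```text
t 2.4 pos [517.1 246.3  71.8] yaw -1.8806 zax [-0.007 -0.005 -1.   ] F [-0.4 -0.1  0.7] T [-0.    0.01 -0.05] w 45.3 J6 -1.04
tool shift mm [ 2.6 -2.9 61.9]
turn deg 0.25
```

View pics/b1.png

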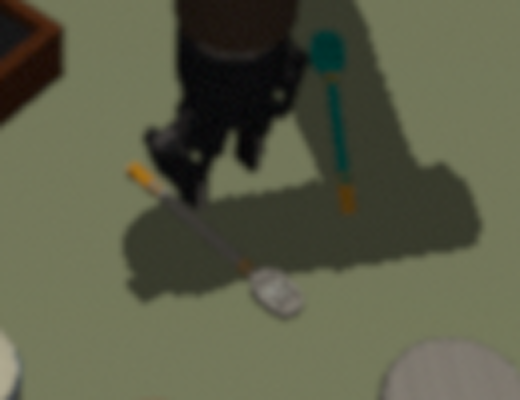

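```bash
python3 go.py 518.6 242.6 2 -1.885; python3 -c "
from bench import arm
print(arm.read_state()['joints'].round(3))"
```

```text
t 2.5 pos [519.5 248.7  75.9] yaw -1.8786 zax [ 0. -0. -1.] F [-0.6  0.4 -0.1] T [ 0.01 -0.05 -0.05] w 44.7 J6 -1.04
tool shift mm [ 6.  -1.  73.9]
turn deg 0.37
[ 7.280e-01  4.590e-01 -3.100e-01  1.000e-03 -8.010e-01 -1.036e+00]
```

View pics/a1.png

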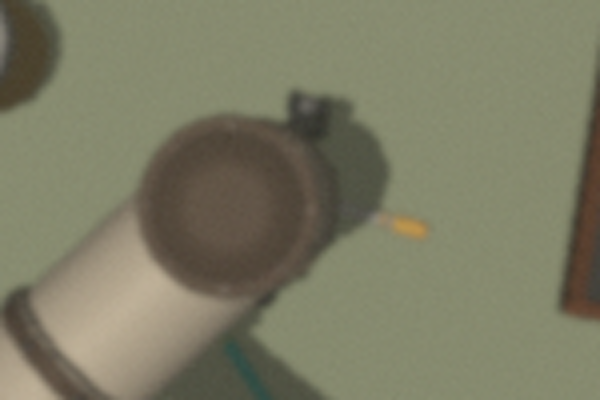

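Request:
drive_tool(
  steps=[
    [0.006,-0.001,0.015,0.4,0.045],
    [0,0,0.025,0,0.045],
    [0,0,0.015,0,0.045],
    [0,0,0.009,0,0.045],
    [0,0,0,0,0.045],
    [0,0,0,0,0.045],
  ],
)

```text
clock: 3.1
position: [519.1, 243.3, 13.0]
ee_rot: [-0.588, 0.809, -0.0, 0.001]
contact_force: [0.8, 0.5, 0.6]
gripper_width: 45.0
```

```bash
python3 go.py 518.6 242.6 2 -1.885
```

```text
t 3.1 pos [519.1 243.3  13. ] yaw -1.8852 zax [ 0.002  0.001 -1.   ] F [0.8 0.5 0.6] T [ 0.01 -0.02  0.04] w 45.0 J6 -1.04
tool shift mm [ 0.9  0.3 11. ]
turn deg -0.01
```

Request:
drive_tool(
  steps=[
    [0,0,0.006,0,0.045],
    [0,0,0.005,0,0.045],
    [0,0,0,0,0.03],
    [0,0,0,0,0.02],
    [0,0,0,0,0.005],
    [0,0,0,0,0.005],
    [0,0,0,0,0.005],
    [0,0,0,0,0.005],
    [0,0,0,0,0.005],
  ],
)

```text
clock: 4.0
position: [518.4, 242.6, 0.9]
ee_rot: [-0.587, 0.809, -0.0, 0.0]
contact_force: [-0.2, 0.6, 1.3]
gripper_width: 7.1
```

```bash
python3 go.py 518.6 242.6 2 -1.885
```

```text
t 4.0 pos [518.4 242.6   0.9] yaw -1.8859 zax [ 0.  0. -1.] F [-0.2  0.6  1.3] T [-0.01  0.02 -0.01] w 7.1 J6 -1.04
tool shift mm [-0.1 -0.2 -1.1]
turn deg -0.05
```

Request:
drive_tool(
  steps=[
    [0,0,0,0,0.0],
    [0,0,0,0,0.0],
    [0,0,0,0,0.0],
  ],
)

```text
clock: 4.3
position: [518.4, 242.6, 0.9]
ee_rot: [-0.587, 0.809, -0.0, 0.0]
contact_force: [0.6, -0.7, 3.3]
gripper_width: 7.1
```

```bash
python3 go.py; python3 - <<'E'
from h import *
im,d=arm.get_image("scene"); cv2.imwrite("pics/s2.png",im)
cv2.imwrite("pics/b2.png",cv2.resize(im[165:265,260:390],None,fx=5,fy=5,interpolation=cv2.INTER_CUBIC))
E
```

```text
t 4.3 pos [518.4 242.6   0.9] yaw -1.8858 zax [ 0.  0. -1.] F [ 0.6 -0.7  3.3] T [-0.04  0.1   0.07] w 7.1 J6 -1.04
```

View pics/b2.png

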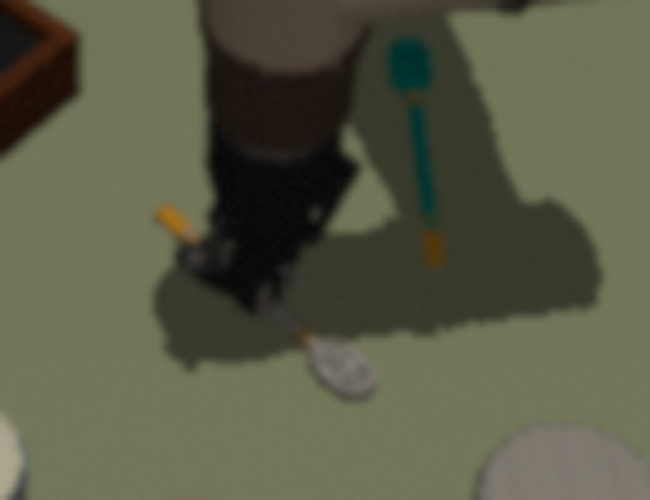

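Request:
drive_tool(
  steps=[
    [0,0,-0.01,0,0.0],
    [0,0,-0.02,0,0.0],
    [0,0,-0.03,0,0.0],
    [0,0,-0.03,0,0.0],
    [0,0,-0.02,0,0.0],
    [0,0,0,-7.1,0.0],
    [0,0,0,0,0.0],
  ],
)

```text
clock: 5.05
position: [518.2, 242.5, 111.6]
ee_rot: [-0.636, 0.772, 0.0, 0.001]
contact_force: [-0.1, 0.3, -0.9]
gripper_width: 7.1
```

```bash
python3 go.py 483.5 -71.4 110 -1.762; python3 - <<'E'
from h import *
im,d=arm.get_image("scene"); cv2.imwrite("pics/s3.png",im)
cv2.imwrite("pics/b3.png",cv2.resize(im[115:245,220:380],None,fx=5,fy=4.6,interpolation=cv2.INTER_CUBIC))
E
```

```text
t 5.05 pos [518.2 242.5 111.6] yaw -1.7625 zax [ 0.001  0.001 -1.   ] F [-0.1  0.3 -0.9] T [-0.05 -0.01  0.01] w 7.1 J6 -0.91
tool shift mm [314.8 -25.8   1.2]
turn deg -0.03
```

View pics/b3.png

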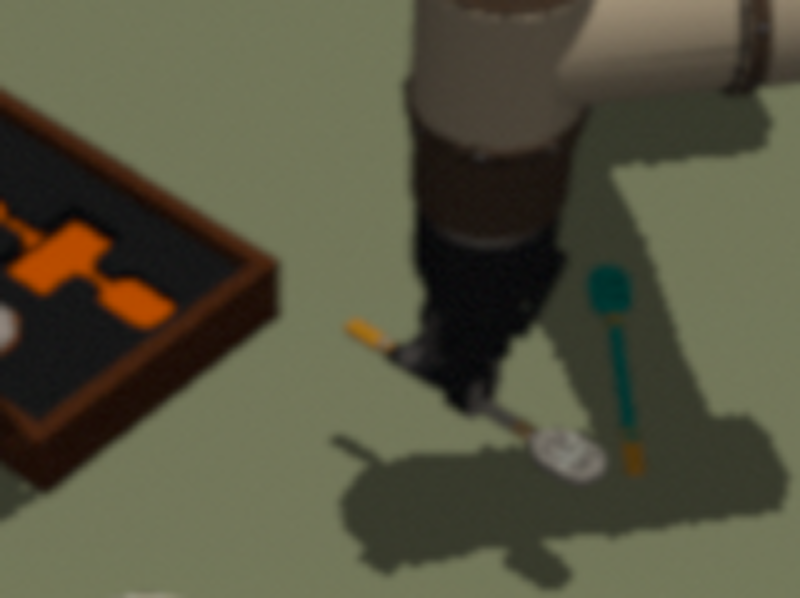

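Bombilla is held and lifted level (filter at (570,455), mouth at (360,332) in the crop). Now moving over the pocket.

Request:
drive_tool(
  steps=[
    [0.02,-0.0018,0,0,0.0],
    [0.035,-0.003,0,0,0.0],
    [0.04,-0.003,0,0,0.0],
    [0.04,-0.003,0,0,0.0],
    [0.04,-0.003,0,0,0.0],
    [0.04,-0.003,0,0,0.0],
    [0.04,-0.003,0,0,0.0],
    [0.035,-0.003,0,0,0.0],
    [0.0248,-0.003,0,0,0.0],
    [0,0,0,0,0.0],
    [0,0,0,0,0.0],
  ],
)

```text
clock: 6.2
position: [482.9, -72.3, 110.2]
ee_rot: [-0.635, 0.772, 0.0, -0.001]
contact_force: [0.2, -0.1, -1.3]
gripper_width: 6.9
```

```bash
python3 go.py 483.5 -71.4 80 -1.762; python3 - <<'E'
from h import *
im,d=arm.get_image("scene"); cv2.imwrite("pics/s4.png",im)
cv2.imwrite("pics/b4.png",cv2.resize(im[90:220,130:290],None,fx=5,fy=4.6,interpolation=cv2.INTER_CUBIC))
im,d=arm.get_image("top"); cv2.imwrite("pics/t4.png",im)
cv2.imwrite("pics/a4.png",cv2.resize(im[150:290,300:470],None,fx=4.4,fy=4.2,interpolation=cv2.INTER_CUBIC))
E
```

```text
t 6.2 pos [482.9 -72.3 110.2] yaw -1.765 zax [-0.001 -0.    -1.   ] F [ 0.2 -0.1 -1.3] T [-0.06  0.05  0.  ] w 6.9 J6 -0.38
tool shift mm [-1.  -0.5 30.2]
turn deg -0.17
```

View pics/b4.png

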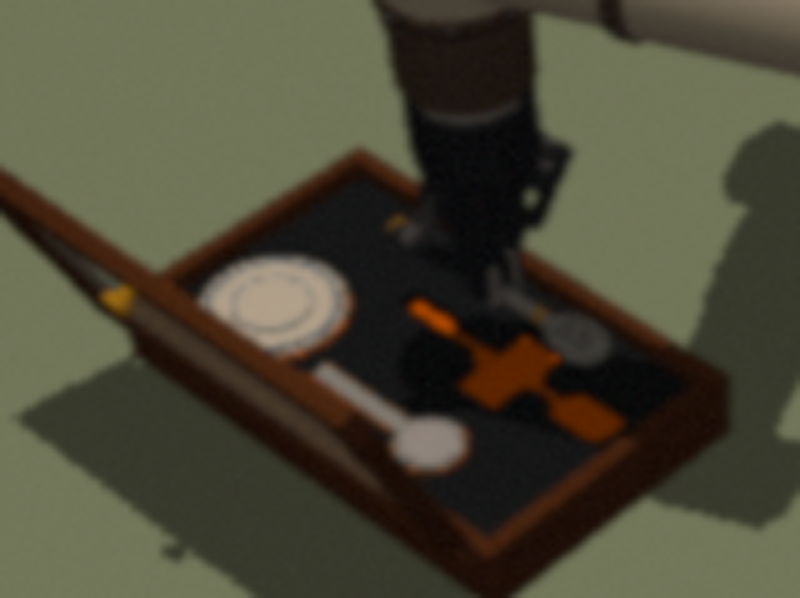

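View pics/a4.png

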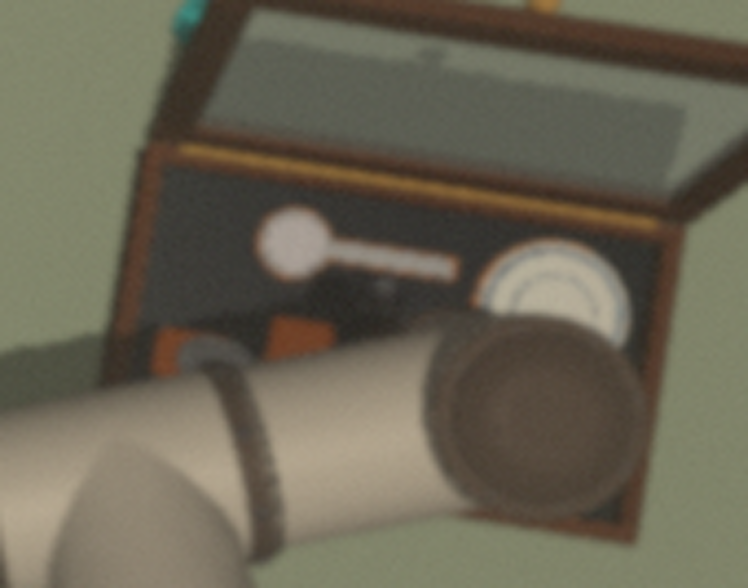

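Request:
drive_tool(
  steps=[
    [-0.001,-0.0005,0.015,-0.2,0.0],
    [0,0,0.02,0,0.0],
    [0,0,0.015,0,0.0],
    [0,0,0,0,0.0],
    [0,0,0,0,0.0],
  ],
)

```text
clock: 6.8
position: [484.7, -69.9, 60.8]
ee_rot: [-0.638, 0.77, -0.0, -0.0]
contact_force: [-0.3, 1.2, -0.6]
gripper_width: 7.0
```

```bash
python3 go.py 483.5 -71.4 32 -1.762; python3 - <<'E'
from h import *
im,d=arm.get_image("scene"); cv2.imwrite("pics/s5.png",im); np.save("s5.npy",d)
b=cv2.resize(im[145:200,195:270],None,fx=10,fy=10,interpolation=cv2.INTER_CUBIC)
b=np.clip(b.astype(float)*1.6,0,255).astype(np.uint8)
p=arm.read_state()["position"]; a=np.array([np.sin(.191),np.cos(.191),0]); o=p+[0,0,4]
pc=np.array([483.5,-71.4,36])
for q,c in((o+68*a,(255,255,0)),(o-77*a,(255,255,0)),(o+91*a,(255,255,0)),(pc+68*a,(0,255,0)),(pc+[0,0,6]+93.5*a,(0,255,0)),(pc-[0,0,5]-93.5*a,(0,255,0))):
    u=proj("scene",[q])[0]; print(q.round(0),u.round(1)); cv2.circle(b,tuple(int(v) for v in ((u-[195,145]+.5)*10)),6,c,-1)
cv2.imwrite("pics/b5.png",b)
im,d=arm.get_image("top"); cv2.imwrite("pics/t5.png",im)
cv2.imwrite("pics/a5.png",cv2.resize(im[210:275,310:410],None,fx=7,fy=7,interpolation=cv2.INTER_CUBIC))
E
```

```text
t 6.8 pos [484.7 -69.9  60.8] yaw -1.7571 zax [-0. -0. -1.] F [-0.3  1.2 -0.6] T [-0.03 -0.05 -0.01] w 7.0 J6 -0.38
tool shift mm [ 1.7  0.9 28.8]
turn deg 0.28
[498.  -3.  65.] [246.3 173.9]
[ 470. -146.   65.] [213.9 151.1]
[502.  19.  65.] [251.7 177.6]
[496.  -5.  36.] [246.8 179.6]
[501.  20.  42.] [252.6 182.5]
[ 466. -163.   31.] [211.5 155.6]
```

View pics/b5.png

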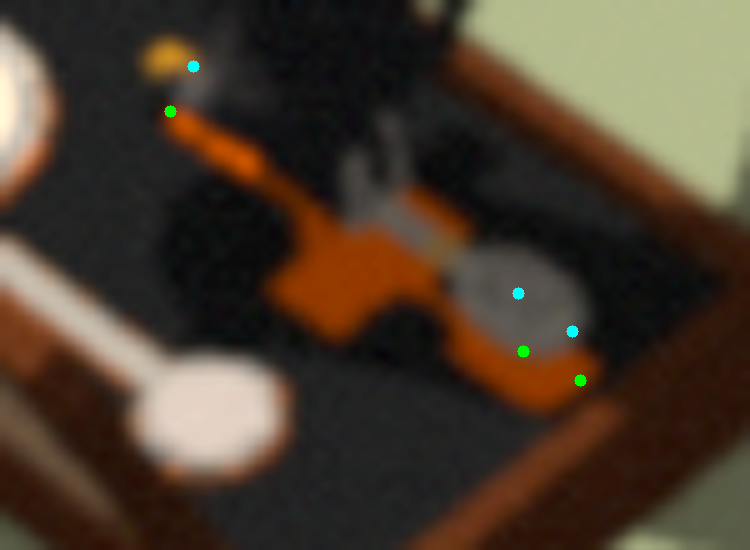

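View pics/a5.png

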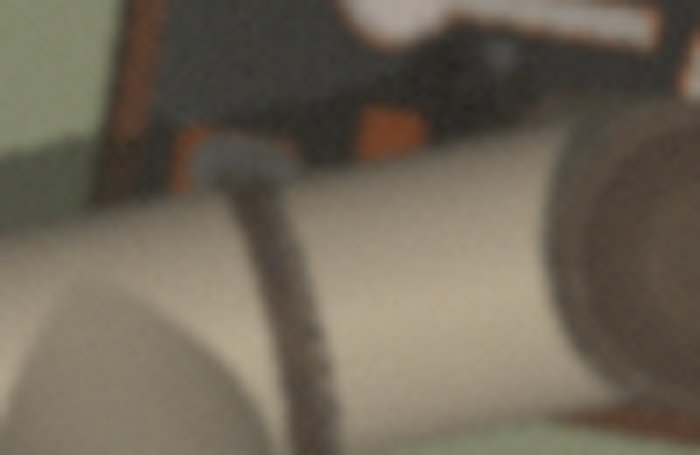

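```bash
python3 - <<'E'
from h import *
from bom import soft
def p3(n,uv,depth):
    o,d=ray(n,[uv]); return o+d[0]*depth
D=np.load("s5.npy"); im=cv2.imread("pics/s5.png")
for uv in((246,173),(247,175),(249,176),(211,151),(212,151),(213,150),(214,150),(238,168),(236,167)):
    print(uv,im[uv[1],uv[0]],D[uv[1],uv[0]],p3("scene",uv,D[uv[1],uv[0]]).round(0) )
# brass blobs
for f,roi,z in(("s3",(284,180,24,20),116),("s5",(205,144,15,12),65)):
    i=cv2.imread(f"pics/{f}.png")
    uv,ar,_=soft("scene",i,roi,lambda c:(c[...,2]-c[...,0])>40); print(f,uv.round(2),ar,plane("scene",[uv],z).round(1))
# filter top
t=cv2.imread("pics/t5.png"); print("top filt",plane("top",[[344.6,233.1]],65).round(1))
i=cv2.imread("pics/s3.png"); a3=np.array([np.sin(.191),np.cos(.191),0]); o=np.array([518.2,242.5,115.6])
print("pred s3 filt,mouth",proj("scene",[o+68*a3,o-77*a3]).round(1),"obs filt",(220+570/5,115+455/4.6))
E
```

```text
(246, 173) [50 53 57] 1505.9473 [496.  -6.  66.]
(247, 175) [47 51 54] 1493.0219 [505.   5.  72.]
(249, 176) [49 52 55] 1491.902 [505.  12.  71.]
(211, 151) [ 23  77 110] 1434.2219 [543. -90. 158.]
(212, 151) [ 27  76 108] 1442.4104 [537. -92. 153.]
(213, 150) [ 23  70 101] 1570.1669 [ 466. -153.   62.]
(214, 150) [26 51 70] 1433.8765 [537. -84. 160.]
(238, 168) [35 52 72] 1513.749 [494. -36.  69.]
(236, 167) [48 54 65] 1519.009 [492. -45.  67.]
s3 [292.99 187.08] 48.8125 [[507.6 167.4 116. ]]
s5 [211.47 150.36] 14.953125 [[ 471.5 -154.3   65. ]]
top filt [[501.  -4.  65.]]
pred s3 filt,mouth [[333.2 213. ]
 [293.5 186.2]] obs filt (334.0, 213.91304347826087)
```

```bash
python3 - <<'E'
from h import *
from bom import soft
i=cv2.imread("pics/s5.png").astype(int)
for v in range(168,184,2): print(v,[tuple(i[v,u]) for u in range(238,258,3)])
uv,ar,m=soft("scene",i.astype(np.uint8),(239,167,18,17),lambda c:(c[...,0]>33)&(c[...,2]-c[...,0]<22)); F=plane("scene",[uv],65)[0]; print("s5 filt",uv.round(2),ar,F.round(1))
d=F-[471.5,-154.3,65]; print("s5 dir yaw",-np.arctan2(d[0],d[1]),np.linalg.norm(d))
i3=cv2.imread("pics/s3.png"); bg=np.median(i3[222:230,330:350],axis=(0,1)); print(bg)
uv,ar,m=soft("scene",i3,(322,203,24,20),lambda c:(c[...,0]-c[...,2])-(89-113)>10); F=plane("scene",[uv],116)[0]; print("s3 filt",uv.round(2),ar,F.round(1))
d=F-[507.6,167.4,116]; print("s3 dir yaw",-np.arctan2(d[0],d[1]),np.linalg.norm(d))
E
```

```text
168 [(np.int64(35), np.int64(52), np.int64(72)), (np.int64(10), np.int64(28), np.int64(55)), (np.int64(15), np.int64(16), np.int64(16)), (np.int64(9), np.int64(12), np.int64(9)), (np.int64(10), np.int64(10), np.int64(10)), (np.int64(13), np.int64(11), np.int64(10)), (np.int64(15), np.int64(16), np.int64(13))]
170 [(np.int64(31), np.int64(54), np.int64(73)), (np.int64(42), np.int64(51), np.int64(58)), (np.int64(40), np.int64(43), np.int64(45)), (np.int64(36), np.int64(39), np.int64(41)), (np.int64(14), np.int64(14), np.int64(15)), (np.int64(7), np.int64(8), np.int64(7)), (np.int64(10), np.int64(9), np.int64(9))]
172 [(np.int64(10), np.int64(33), np.int64(68)), (np.int64(51), np.int64(55), np.int64(57)), (np.int64(46), np.int64(50), np.int64(53)), (np.int64(47), np.int64(50), np.int64(53)), (np.int64(38), np.int64(42), np.int64(43)), (np.int64(10), np.int64(10), np.int64(10)), (np.int64(9), np.int64(11), np.int64(9))]
174 [(np.int64(4), np.int64(27), np.int64(63)), (np.int64(48), np.int64(52), np.int64(57)), (np.int64(46), np.int64(49), np.int64(52)), (np.int64(48), np.int64(52), np.in
[... 894 characters left out ...]
np.int64(33), np.int64(47), np.int64(74)), (np.int64(30), np.int64(45), np.int64(76)), (np.int64(6), np.int64(24), np.int64(58)), (np.int64(9), np.int64(10), np.int64(8))]
182 [(np.int64(10), np.int64(11), np.int64(11)), (np.int64(10), np.int64(15), np.int64(34)), (np.int64(0), np.int64(33), np.int64(82)), (np.int64(0), np.int64(37), np.int64(92)), (np.int64(0), np.int64(35), np.int64(92)), (np.int64(1), np.int64(31), np.int64(76)), (np.int64(9), np.int64(12), np.int64(18))]
s5 filt [246.35 174.33] 95.953125 [499.4  -2.3  65. ]
s5 dir yaw -0.18141988696687572 154.5734517641134
[44. 58. 56.]
s3 filt [334.37 214.83] 307.875 [535.2 315.1 116. ]
s3 dir yaw -0.18494330159561262 150.28241778446426
```

```bash
python3 go.py 483.8 -70.8 44 -1.763
```

```text
t 6.9 pos [485.3 -70.1  61.5] yaw -1.7576 zax [ 0.002  0.    -1.   ] F [-0.8  0.2 -0.4] T [-0.   -0.02 -0.03] w 7.2 J6 -0.38
tool shift mm [ 1.   1.3 17.5]
turn deg 0.31
```

Request:
drive_tool(
  steps=[
    [0.001,0.0013,0.005,0.3,0.0],
    [0,0,0.007,0,0.0],
    [0,0,0.0055,0,0.0],
    [0,0,0,0,0.0],
    [0,0,0,0,0.0],
  ],
)

```text
clock: 7.4
position: [482.9, -71.4, 42.9]
ee_rot: [-0.636, 0.772, 0.0, -0.0]
contact_force: [0.5, 0.0, -1.1]
gripper_width: 7.4
```

```bash
python3 go.py 483.8 -70.8 44 -1.763;  python3 - <<'E'
from h import *
im,d=arm.get_image("scene"); cv2.imwrite("pics/s6.png",im)
b=cv2.resize(im[145:200,195:270],None,fx=10,fy=10,interpolation=cv2.INTER_CUBIC)
cv2.imwrite("pics/b6.png",np.clip(b.astype(float)*1.8,0,255).astype(np.uint8))
E
python3 go.py 483.8 -70.8 44 -1.763
```

```text
t 7.4 pos [482.9 -71.4  42.9] yaw -1.7638 zax [-0.001 -0.    -1.   ] F [ 0.5  0.  -1.1] T [-0.06 -0.03 -0.  ] w 7.4 J6 -0.38
tool shift mm [-0.8 -0.8 -1.1]
turn deg -0.05
t 7.45 pos [483.1 -71.4  43.1] yaw -1.7638 zax [-0. -0. -1.] F [ 0.4  0.  -1. ] T [-0.04  0.   -0.02] w 7.3 J6 -0.38
tool shift mm [-0.7 -0.6 -0.9]
turn deg -0.05
```

View pics/b6.png

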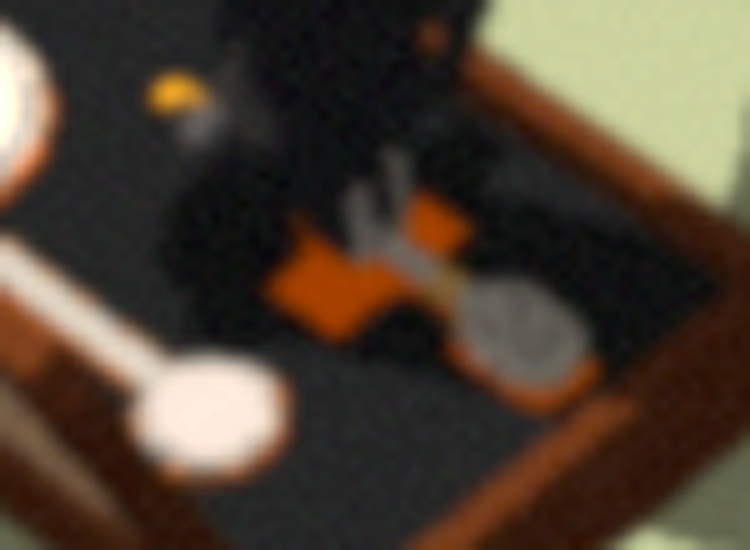

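The filter (525,330) sits straight over its recess and the mouth is aligned. I'll lower it, then press.

Request:
drive_tool(
  steps=[
    [-0.0005,-0.0005,0.002,0,0.0],
    [0,0,0.002,0,0.0],
    [0,0,0.001,0,0.0],
    [0,0,0,0,0.0],
  ],
)

```text
clock: 7.85
position: [482.7, -71.0, 37.9]
ee_rot: [-0.636, 0.772, 0.001, -0.001]
contact_force: [-2.1, 1.1, 0.8]
gripper_width: 6.9
```

Request:
drive_tool(
  steps=[
    [0,0,0.001,0,0.0],
    [0,0,0.001,0,0.0],
    [0,0,0.001,0,0.0],
    [0,0,0,0,0.0],
  ],
)

```text
clock: 8.25
position: [482.9, -71.1, 35.5]
ee_rot: [-0.636, 0.772, 0.0, -0.001]
contact_force: [-3.0, 1.5, 5.3]
gripper_width: 7.3
```

Request:
drive_tool(
  steps=[
    [0,0,0.001,0,0.0],
    [0,0,0.001,0,0.0],
    [0,0,0.001,0,0.0],
    [0,0,0,0,0.0],
  ],
)

```text
clock: 8.65
position: [482.8, -71.1, 32.0]
ee_rot: [-0.635, 0.772, 0.0, -0.001]
contact_force: [-4.3, 1.1, 3.0]
gripper_width: 7.4
```

```bash
python3 go.py 483.8 -70.8 31 -1.763
```

```text
t 8.65 pos [482.8 -71.1  32. ] yaw -1.7643 zax [-0.002 -0.    -1.   ] F [-4.3  1.1  3. ] T [ 0.19  1.06 -0.14] w 7.4 J6 -0.38
tool shift mm [-0.5 -0.9  1. ]
turn deg -0.07
```

Request:
drive_tool(
  steps=[
    [0,0.0005,0.001,0,0.0],
    [0,0.0005,0.001,0,0.0],
    [0,0,0.0005,0,0.0],
    [0,0,0,0,0.0],
  ],
)

```text
clock: 9.05
position: [482.8, -71.0, 31.7]
ee_rot: [-0.636, 0.772, -0.0, -0.0]
contact_force: [-7.9, -0.1, 19.2]
gripper_width: 7.6
```

```bash
python3 go.py 483.8 -70.8 31 -1.763; python3 - <<'E'
from h import *
im,d=arm.get_image("scene"); cv2.imwrite("pics/s7.png",im)
b=cv2.resize(im[145:200,195:270],None,fx=10,fy=10,interpolation=cv2.INTER_CUBIC)
cv2.imwrite("pics/b7.png",np.clip(b.astype(float)*1.8,0,255).astype(np.uint8))
E
```

```text
t 9.05 pos [482.8 -71.   31.7] yaw -1.7629 zax [ 0.    -0.001 -1.   ] F [-7.9 -0.1 19.2] T [ 0.15  2.17 -0.1 ] w 7.6 J6 -0.38
tool shift mm [-0.4 -0.9  0.7]
turn deg 0.01
```

View pics/b7.png

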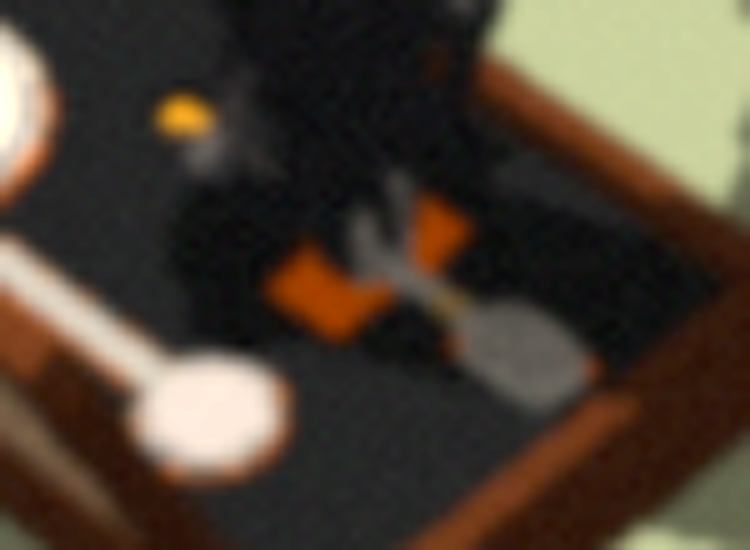

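Request:
drive_tool(
  steps=[
    [0,0,0,0,0.012],
    [0,0,0,0,0.018],
    [0,0,0,0,0.024],
    [0,0,0,0,0.026],
    [0,0,0,0,0.026],
    [0,0,0,0,0.026],
  ],
)

```text
clock: 9.7
position: [482.7, -70.7, 29.5]
ee_rot: [-0.636, 0.772, -0.0, -0.0]
contact_force: [-0.8, -0.4, 0.0]
gripper_width: 25.8
```

```bash
python3 go.py
```

```text
t 9.7 pos [482.7 -70.7  29.5] yaw -1.7638 zax [ 0. -0. -1.] F [-0.8 -0.4  0. ] T [-0.04  0.05 -0.02] w 25.8 J6 -0.38
```

Free. I'll lift straight up and move away to look.

Request:
drive_tool(
  steps=[
    [0,0,-0.01,0,0.026],
    [0,0,-0.02,0,0.026],
    [0,0,-0.04,0,0.026],
    [0,0,-0.05,0,0.026],
    [0,0,-0.05,0,0.026],
    [0,0.03,-0.05,0,0.0],
    [-0.03,0.04,0,0,0.0],
    [-0.04,0.03,0,0,0.0],
    [-0.05,0.0,0,0,0.0],
    [-0.05,0,0,0,0.0],
    [-0.05,0,0,0,0.0],
    [0,0,0,0,0.0],
  ],
)

```text
clock: 10.9
position: [431.9, 168.1, 243.3]
ee_rot: [-0.638, 0.77, -0.0, 0.001]
contact_force: [-0.7, -0.7, -0.0]
gripper_width: 0.3
```

```bash
python3 go.py; python3 - <<'E'
from h import *
im,d=arm.get_image("scene"); cv2.imwrite("pics/s8.png",im);np.save("s8.npy",d)
b=cv2.resize(im[145:200,195:270],None,fx=10,fy=10,interpolation=cv2.INTER_CUBIC)
cv2.imwrite("pics/b8.png",np.clip(b.astype(float)*1.5,0,255).astype(np.uint8))
im,d=arm.get_image("top"); cv2.imwrite("pics/t8.png",im)
cv2.imwrite("pics/a8.png",cv2.resize(im[140:290,300:500],None,fx=4,fy=4,interpolation=cv2.INTER_CUBIC))
E
```

```text
t 10.9 pos [431.9 168.1 243.3] yaw -1.7583 zax [ 0.002  0.001 -1.   ] F [-0.7 -0.7 -0. ] T [-0.05  0.04 -0.  ] w 0.3 J6 -0.91
```

View pics/b8.png

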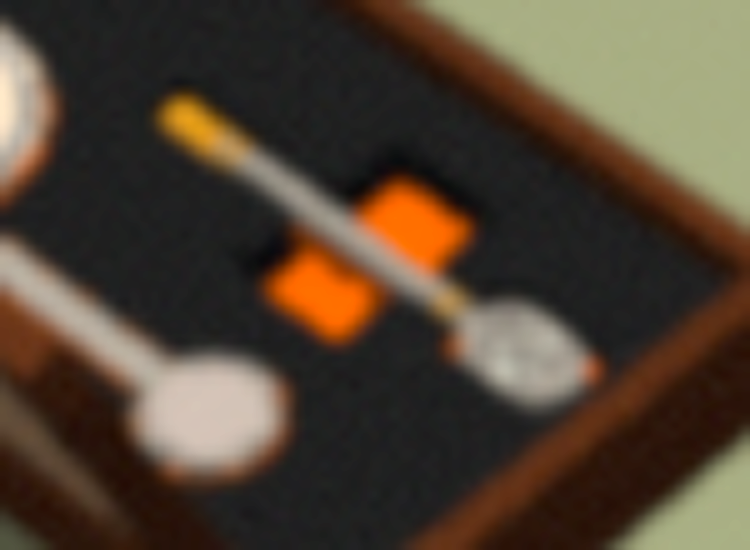

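View pics/a8.png

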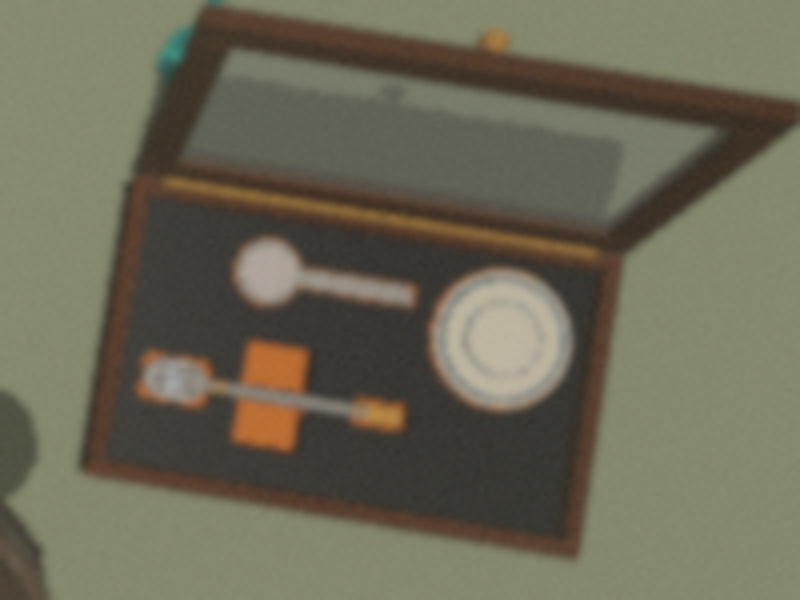

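```bash
python3 - <<'E'
from h import *
for n,f in(("scene","s8"),):
    D=np.load(f+".npy") 
    # mean height of points around projected stations
    a=np.array([np.sin(.191),np.cos(.191),0]); o=np.array([485.5,-71,36])
    vv,uu=np.mgrid[140:205,190:275]; uv=np.c_[uu.ravel(),vv.ravel()]
    oo,d=ray(n,uv); P=oo+d*D[vv,uu].ravel()[:,None]
    s=(P-o)@a; q=(P-o)@np.array([a[1],-a[0],0])
    for lo,hi,w in((-89,-65,4),(-56,-26,3),(-20,20,3),(26,42,3),(50,86,10)):
        k=(s>lo)&(s<hi)&(abs(q)<w)&(P[:,2]>25)&(P[:,2]<60); print((lo,hi),k.sum(),"z",np.median(P[k,2]).round(1),P[k,2].std().round(1))
    k=(s>-60)&(s<60)&(q<-45)&(q>-60); print("foam",k.sum(),np.median(P[k,2]).round(1),P[k,2].std().round(1))
im,dt=arm.get_image("top"); n="top"
vv,uu=np.mgrid[170:280,320:460]; uv=np.c_[uu.ravel(),vv.ravel()]
oo,d=ray(n,uv); P=oo+d*dt[vv,uu].ravel()[:,None]; o=np.array([483.5,-71,36])
s=(P-o)@a; q=(P-o)@np.array([a[1],-a[0],0])
for lo,hi,w in((-89,-65,4),(-56,-26,2.5),(-20,20,2.5),(26,42,2.5),(50,86,10)):
    k=(s>lo)&(s<hi)&(abs(q)<w); print("top",(lo,hi),k.sum(),"z",np.median(P[k,2]).round(1),P[k,2].std().round(1))
k=(s>-60)&(s<60)&(q<-45)&(q>-60); print("foam",k.sum(),np.median(P[k,2]).round(1))
E
python3 - <<'E'
import sys; sys.path.insert(0,'.')
from h import *
from bom import soft
im=cv2.imread("pics/t8.png")
u,a,_=soft("top",im,(385,236,22,16),lambda c:(c[...,2]-c[...,0]>60)&(c[...,1]-0.72*c[...,2]>0)); print("mouth",u,a,plane("top",[u],36).round(1))
u,a,_=soft("top",im,(333,225,22,20),lambda c:(c[...,2]-c[...,0]<45)&(c[...,0]>95)); print("filter",u,a,plane("top",[u],38).round(1))
E
```

```text
(-89, -65) 11 z 38.0 2.2
(-56, -26) 14 z 38.6 3.4
(-20, 20) 21 z 38.4 4.1
(26, 42) 9 z 40.5 1.3
(50, 86) 55 z 39.6 3.6
foam 116 40.4 3.3
top (-89, -65) 27 z 38.1 2.1
top (-56, -26) 20 z 40.6 2.1
top (-20, 20) 26 z 39.6 1.8
top (26, 42) 11 z 40.7 0.9
top (50, 86) 94 z 40.9 2.5
foam 237 41.5
mouth [394.13300151 243.14881552] 31.0 [[ 469.1 -145.8   36. ]]
filter [343.46482398 234.43954211] 135.8125 [[496.4  -5.   38. ]]
```

Both views show the bombilla seated: orange margin all round the filter, and top depths at filter 40.9, stem 40.6 and mouth 38.1 mm (foam 41.5). Next, the door geometry.

```bash
python3 - <<'E'
from h import *
yaw=-.192; ex=np.array([np.cos(yaw),np.sin(yaw)]); ey=np.array([-ex[1],ex[0]])
im=cv2.imread("pics/t8.png")
m=cv2.inRange(cv2.cvtColor(im,cv2.COLOR_BGR2HSV),(14,110,80),(26,255,255)); m[:180]=0; m[215:]=0; m[:,:335]=0; m[:,460:]=0
v,u=np.nonzero(m); c=plane("top",[[ (u.min()+u.max())/2,(v.min()+v.max())/2]],58)[0]; print("strip mid",c.round(1), "hinge est",(np.array([402.8,-104.8])+210*ex).round(1))
H=np.array([609,-144.9])
# right rim corners far
for z in(235,240,245,250,255):
    P=plane("top",[[351.2,142],[498.8,166.2]],z)[:,:2]; L=np.linalg.norm(P[0]-P[1]); uu=(P-H)@ex; vv=(P-H)@ey
    print(z,"L",L.round(1),"u",uu.round(1),"v",vv.round(1),"theta from z",round(np.pi-np.arcsin(min(1,(z-58)/210.5)),3),"theta from u",(np.pi-np.arctan2(z-58,uu.mean())+0.066).round(3))
k=plane("top",[[423.1,150.2]],240)[0][:2]-H; print("knob u,v",(k@ex).round(1),(k@ey).round(1))
E
python3 go.py 743 -110 320
```

```text
strip mid [ 592.8 -146.2   58. ] hinge est [ 608.9 -144.9]
235 L 340.6 u [77.1 77.9] v [ 164.2 -176.4] theta from z 2.143 theta from u 2.05
240 L 338.7 u [75.9 76.7] v [ 164.9 -173.8] theta from z 2.097 theta from u 2.034
245 L 336.8 u [74.8 75.5] v [ 165.6 -171.2] theta from z 2.048 theta from u 2.019
250 L 334.8 u [73.6 74.4] v [ 166.3 -168.5] theta from z 1.993 theta from u 2.005
255 L 332.9 u [72.4 73.2] v [ 167.  -165.9] theta from z 1.931 theta from u 1.991
knob u,v 84.5 0.3
t 11.05 pos [430.4 163.4 242.7] yaw -1.7632 zax [-0. -0. -1.] F [ 0.2  0.5 -0.2] T [-0.08  0.02 -0.01] w 0.1 J6 -0.91
tool shift mm [ 208.6 -359.1  -77.3]
```

Request:
drive_tool(
  steps=[
    [0,0,-0.03,0,0.0],
    [0,0,-0.047,0,0.0],
    [0.01,-0.0164,0,0,0.0],
    [0.0209,-0.0364,0,0,0.0],
    [0.0209,-0.0364,0,0,0.0],
    [0.0209,-0.0364,0,0,0.0],
    [0.0209,-0.0364,0,0,0.0],
    [0.0209,-0.0364,0,0,0.0],
    [0.0209,-0.0364,0,0,0.0],
    [0.0209,-0.0364,0,0,0.0],
    [0.0209,-0.0364,0,0,0.0],
    [0.0209,-0.0364,0,0,0.0],
    [0.01,-0.02,0,0,0.0],
    [0,0,0,0,0.0],
    [0,0,0,0,0.0],
  ],
)

```text
clock: 12.55
position: [747.4, -112.2, 319.1]
ee_rot: [-0.635, 0.773, 0.0, -0.001]
contact_force: [-0.2, 0.4, 0.3]
gripper_width: 0.3
```

```bash
python3 go.py 748 -111 215 -1.763; python3 - <<'E'
from h import *
im,d=arm.get_image("scene"); cv2.imwrite("pics/s9.png",im[0:300,50:450])
im,d=arm.get_image("top"); cv2.imwrite("pics/t9.png",im)
E
```

```text
t 12.55 pos [ 747.4 -112.2  319.1] yaw -1.7662 zax [-0.001  0.    -1.   ] F [-0.2  0.4  0.3] T [-0.01  0.04  0.05] w 0.3 J6 -0.26
tool shift mm [ -1.3  -0.5 104.1]
turn deg -0.19
```

View pics/s9.png

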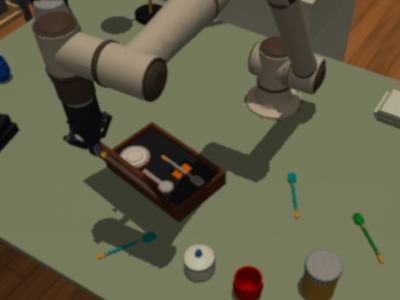

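The gripper is behind the door's top edge and clear of it. Descending 100 mm, then pushing towards the robot.

Request:
drive_tool(
  steps=[
    [0,0,0.025,0,0.0],
    [0,0,0.04,0,0.0],
    [0,0,0.037,0,0.0],
    [0,0,0,0,0.0],
    [0,0.01,0,0,0.0],
    [0,0.01,0,0,0.0],
    [0,0.01,0,0,0.0],
    [0,0.01,0,0,0.0],
    [0,0.01,0,0,0.0],
    [0,0,0,0,0.0],
  ],
)

```text
clock: 13.65
position: [700.8, -100.7, 223.5]
ee_rot: [-0.636, 0.771, -0.004, 0.004]
contact_force: [2.0, -0.7, 2.0]
gripper_width: -0.2
```

```bash
cat > uz.py <<'E'
from h import *
s=arm.read_state(); yaw=-.192; ex=np.array([np.cos(yaw),np.sin(yaw)]); ey=np.array([-ex[1],ex[0]])
p=s["position"]; d=p[:2]-[609,-144.9]; print("t",s["clock"],"u",(d@ex).round(1),"v",(d@ey).round(1),"z-58",(p[2]-58).round(1),"F",s["contact_force"].round(1),"T",s["wrist_torque"].round(2))
E
python3 uz.py; python3 - <<'E'
from h import *
im,d=arm.get_image("scene"); cv2.imwrite("pics/s10.png",cv2.resize(im[60:240,80:300],None,fx=3.5,fy=3.3))
E
```

```text
t 13.65 u 81.6 v 60.9 z-58 165.5 F [ 2.  -0.7  2. ] T [-0.09 -0.65 -0.02]
```

View pics/s10.png

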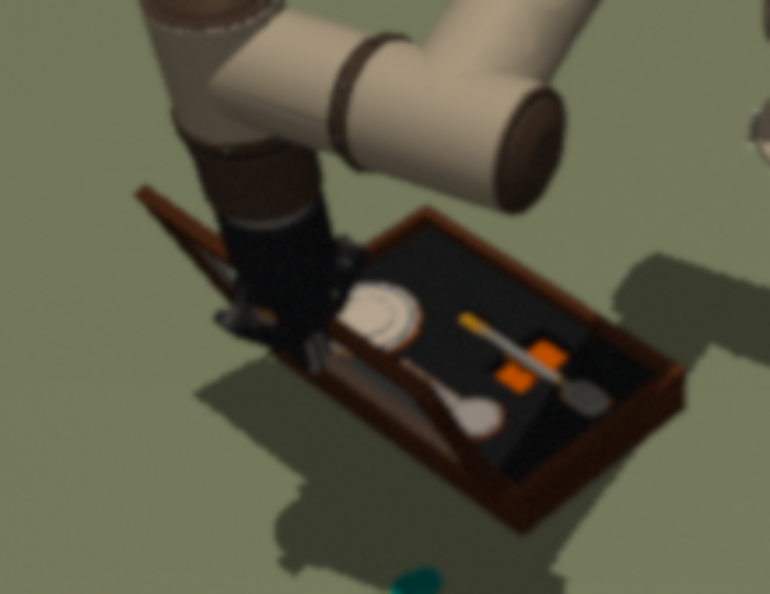

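Request:
drive_tool(
  steps=[
    [0,0.01,0,0,0.0],
    [0,0.014,0.001,0,0.0],
    [0,0.014,0.001,0,0.0],
    [0,0.014,0.001,0,0.0],
    [0,0.014,0.001,0,0.0],
    [0,0.014,0,0,0.0],
    [0,0.014,0,0,0.0],
    [0,0.014,0,0,0.0],
    [0,0,0,0,0.0],
  ],
)

```text
clock: 14.6
position: [595.0, -80.4, 222.1]
ee_rot: [-0.637, 0.771, -0.004, 0.004]
contact_force: [-1.5, 0.7, 17.4]
gripper_width: 0.0
```

```bash
python3 uz.py; python3 - <<'E'
from h import *
im,d=arm.get_image("scene"); cv2.imwrite("pics/s11.png",cv2.resize(im[60:240,80:300],None,fx=3.5,fy=3.3))
E
```

```text
t 14.6 u -26.1 v 60.6 z-58 164.1 F [-1.5  0.7 17.4] T [ 0.27  0.69 -0.01]
```

View pics/s11.png

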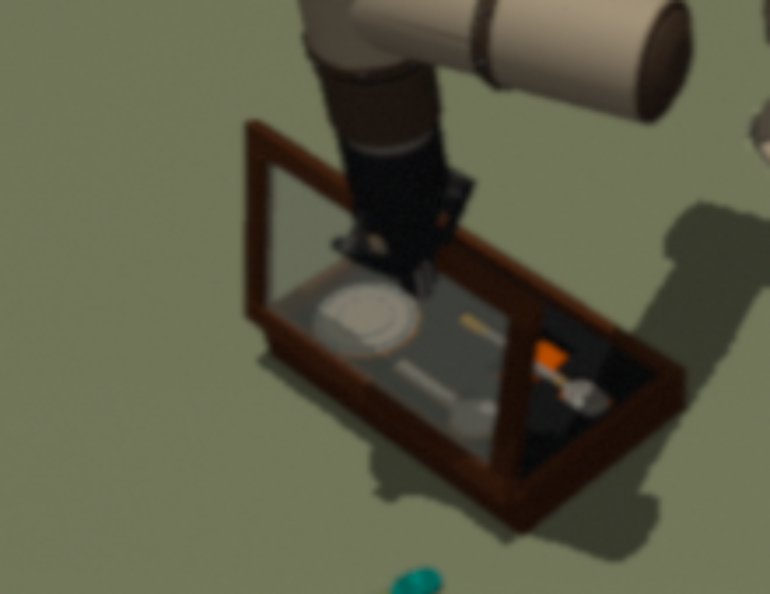

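Request:
drive_tool(
  steps=[
    [0,-0.016,0,0,0.0],
    [0,0,-0.015,0,0.0],
    [0,0,-0.015,0,0.0],
    [0,0,0,0,0.0],
  ],
)

```text
clock: 15.05
position: [609.9, -83.2, 246.5]
ee_rot: [-0.636, 0.772, -0.001, 0.002]
contact_force: [0.7, 0.3, 0.3]
gripper_width: 0.0
```

```bash
python3 uz.py; python3 - <<'E'
from h import *
im,d=arm.get_image("scene"); cv2.imwrite("pics/s12.png",cv2.resize(im[60:240,80:300],None,fx=3.5,fy=3.3))
E
```

```text
t 15.05 u -10.8 v 60.7 z-58 188.5 F [0.7 0.3 0.3] T [-0.03 -0.01  0.04]
```

View pics/s12.png

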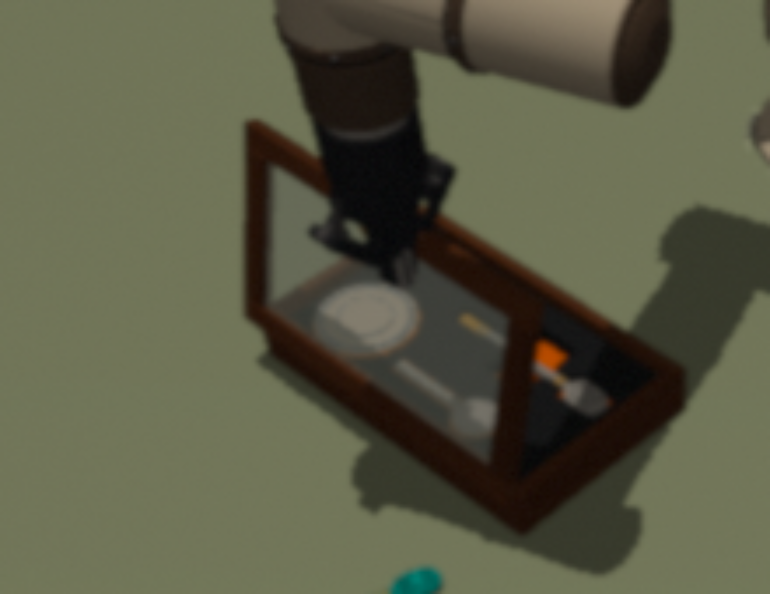

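Request:
drive_tool(
  steps=[
    [0,0.004,-0.005,0,0.0],
    [0,0.0144,0.0033,0,0.0],
    [0,0.0144,0.0033,0,0.0],
    [0,0.0138,0.0053,0,0.0],
    [0,0.0137,0.0054,0,0.0],
    [0,0.0127,0.0074,0,0.0],
    [0,0.0127,0.0074,0,0.0],
    [0,0,0,0,0.0],
  ],
)

```text
clock: 15.9
position: [522.5, -66.7, 215.6]
ee_rot: [-0.636, 0.772, 0.001, -0.001]
contact_force: [-0.8, 0.3, -0.1]
gripper_width: -0.1
```

```bash
python3 uz.py; python3 - <<'E'
from h import *
im,d=arm.get_image("scene"); cv2.imwrite("pics/s13.png",cv2.resize(im[60:240,80:300],None,fx=3.5,fy=3.3))
E
```

```text
t 15.9 u -99.8 v 60.3 z-58 157.6 F [-0.8  0.3 -0.1] T [ 0.02 -0.03  0.02]
```

View pics/s13.png

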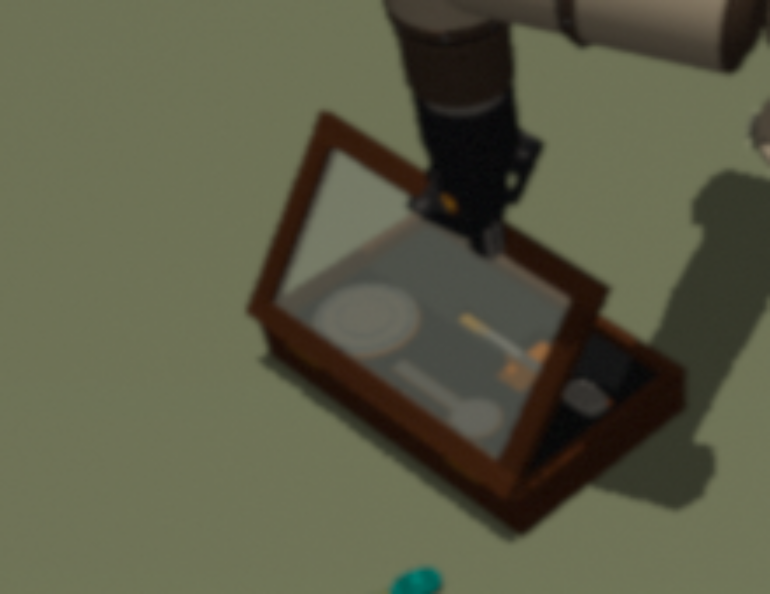

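Request:
drive_tool(
  steps=[
    [0,0.01,0.0068,0,0.0],
    [0,0.01,0.0069,0,0.0],
    [0,0.0099,0.0108,0,0.0],
    [0,0.0099,0.0108,0,0.0],
    [0,0.0083,0.0122,0,0.0],
    [0,0.0082,0.0122,0,0.0],
    [0,0.0064,0.0133,0,0.0],
    [0,0.0064,0.0133,0,0.0],
    [0,0,0,0,0.0],
  ],
)

```text
clock: 16.85
position: [456.1, -53.7, 129.0]
ee_rot: [-0.636, 0.772, 0.001, -0.001]
contact_force: [0.3, -0.5, -0.6]
gripper_width: 0.2
```

```bash
python3 uz.py
```

```text
t 16.85 u -167.5 v 60.4 z-58 71.0 F [ 0.3 -0.5 -0.6] T [ 0.03 -0.    0.01]
```

Request:
drive_tool(
  steps=[
    [0,0.0045,0.012,0,0.0],
    [0,0.0045,0.012,0,0.0],
    [0,0.003,0.012,0,0.0],
    [0,0.002,0.01,0,0.0],
    [0,0,0.006,0,0.0],
    [0,0,0.003,0,0.0],
    [0,0,0,0,0.0],
  ],
)

```text
clock: 17.55
position: [443.2, -51.0, 74.9]
ee_rot: [-0.636, 0.772, 0.0, -0.0]
contact_force: [-0.2, 0.2, 0.6]
gripper_width: 0.1
```

```bash
python3 uz.py; python3 - <<'E'
from h import *
im,d=arm.get_image("scene"); cv2.imwrite("pics/s14.png",cv2.resize(im[60:240,80:300],None,fx=3.5,fy=3.3))
E
```

```text
t 17.55 u -180.7 v 60.6 z-58 16.9 F [-0.2  0.2  0.6] T [ 0.02  0.06 -0.  ]
```

View pics/s14.png

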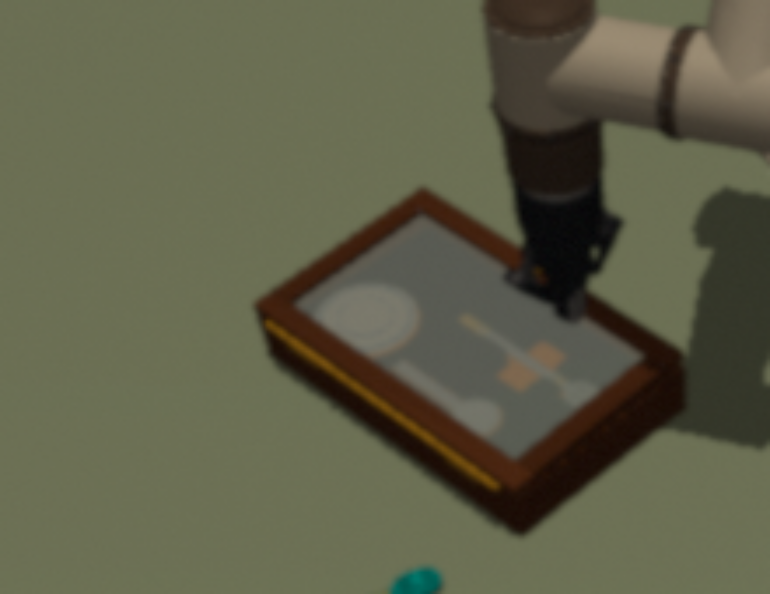

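Request:
drive_tool(
  steps=[
    [0,0.006,-0.001,0,0.0],
    [0,0.006,0,0,0.0],
    [0,0,0.003,0,0.0],
    [0,0,0.002,0,0.0],
    [0,0,0.001,0,0.0],
    [0,0,0,0,0.0],
    [0,0,0,0,0.0],
  ],
)

```text
clock: 18.3
position: [441.8, -47.6, 73.8]
ee_rot: [-0.637, 0.771, -0.007, 0.009]
contact_force: [15.4, -6.6, -3.2]
gripper_width: -0.4
```

```bash
python3 uz.py
```

```text
t 18.3 u -182.7 v 63.6 z-58 15.8 F [15.4 -6.6 -3.2] T [-2.24 -4.43 -0.06]
```

Request:
drive_tool(
  steps=[
    [0,-0.012,-0.005,0,0.0],
    [0,0,-0.015,0,0.0],
    [0,0,-0.015,0,0.0],
    [0,0.008,0,0,0.0],
    [0,0.008,0,0,0.0],
    [0,0,0,0,0.0],
    [0,0,0,0,0.0],
  ],
)

```text
clock: 19.0
position: [426.7, -47.8, 104.7]
ee_rot: [-0.636, 0.772, 0.0, -0.0]
contact_force: [-0.5, 0.2, 0.4]
gripper_width: 0.1
```

```bash
python3 uz.py
```

```text
t 19.0 u -197.5 v 60.5 z-58 46.7 F [-0.5  0.2  0.4] T [-0.    0.01  0.01]
```

Free, and now over the rail (198 mm from the hinge). Pressing down.

Request:
drive_tool(
  steps=[
    [0,0,0.012,0,0.0],
    [0,0,0.01,0,0.0],
    [0,0,0.006,0,0.0],
    [0,0,0.003,0,0.0],
    [0,0,0.002,0,0.0],
    [0,0,0,0,0.0],
  ],
)

```text
clock: 19.6
position: [427.7, -47.8, 72.2]
ee_rot: [-0.636, 0.772, -0.0, 0.0]
contact_force: [-0.0, -0.4, -0.1]
gripper_width: -0.0
```

```bash
python3 uz.py
```

```text
t 19.6 u -196.5 v 60.7 z-58 14.2 F [-0.  -0.4 -0.1] T [-0.01 -0.03 -0.04]
```

Request:
drive_tool(
  steps=[
    [0,0,0.001,0,0.0],
    [0,0,0.001,0,0.0],
    [0,0,0.001,0,0.0],
    [0,0,0,0,0.0],
    [0,0,0,0,0.0],
  ],
)

```text
clock: 20.1
position: [427.9, -47.8, 71.9]
ee_rot: [-0.636, 0.771, -0.001, 0.0]
contact_force: [-7.3, 3.3, 24.9]
gripper_width: 0.1
```

```bash
python3 uz.py
```

```text
t 20.1 u -196.3 v 60.8 z-58 13.9 F [-7.3  3.3 24.9] T [0.81 2.35 0.02]
```

Hard stop at 14 mm above the hinge with 25 N, so the door is shut. Retreating to verify.

Request:
drive_tool(
  steps=[
    [0,0,-0.01,0,0.0],
    [0,0,-0.03,0,0.0],
    [0,0,-0.05,0,0.0],
    [0,0,-0.05,0,0.0],
    [0,0,-0.04,0,0.0],
    [-0.04,0,0,0,0.0],
    [-0.04,0,0,0,0.0],
    [-0.04,0,0,0,0.0],
    [-0.04,0,0,0,0.0],
    [-0.04,0,0,0,0.0],
    [-0.04,0,0,0,0.0],
    [0,0,0,0,0.0],
    [0,0,0,0,0.0],
  ],
)

```text
clock: 21.4
position: [473.3, 188.4, 248.7]
ee_rot: [-0.636, 0.772, 0.0, -0.0]
contact_force: [0.6, -0.2, 0.9]
gripper_width: 0.1
```

```bash
python3 uz.py; python3 - <<'E'
from h import *
im,d=arm.get_image("scene"); cv2.imwrite("pics/s15.png",cv2.resize(im[60:320,80:400],None,fx=2.5,fy=2.3))
im,d=arm.get_image("top"); cv2.imwrite("pics/t15.png",im)
yaw=-.192; ex=np.array([np.cos(yaw),np.sin(yaw)]); ey=np.array([-ex[1],ex[0]])
vv,uu=np.mgrid[165:290,310:470]; o,dd=ray("top",np.c_[uu.ravel(),vv.ravel()]); P=o+dd*d[vv,uu].ravel()[:,None]
w=P[:,:2]-[609,-144.9]; u=w@ex; v=w@ey
for a,b in((-208,-190),(-20,-4)):
    k=(u>a)&(u<b)&(abs(v)<150)&(abs(v)>20); print("rail",(a,b),k.sum(),np.median(P[k,2]).round(1))
E
```

```text
t 21.4 u -196.8 v 301.3 z-58 190.7 F [ 0.6 -0.2  0.9] T [-0.05 -0.02  0.  ]
rail (-208, -190) 647 71.8
rail (-20, -4) 561 71.6
```

View pics/s15.png

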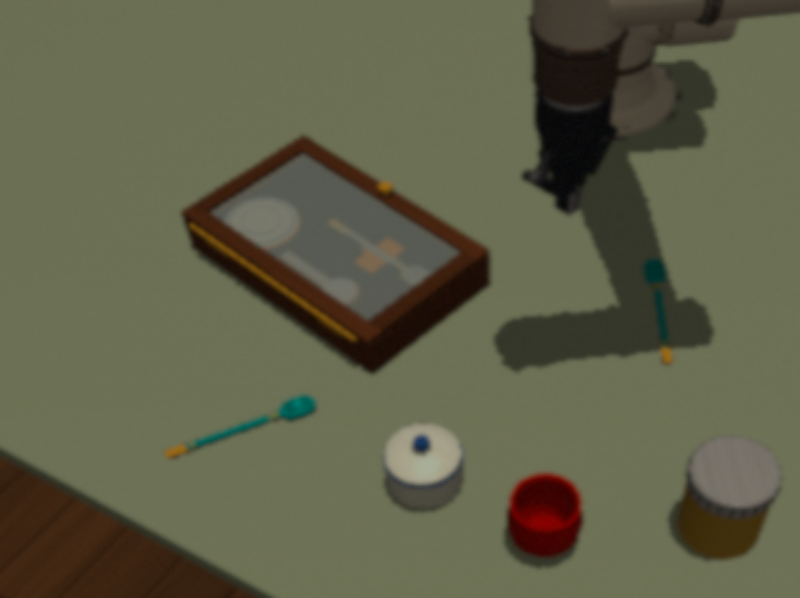

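View pics/t15.png

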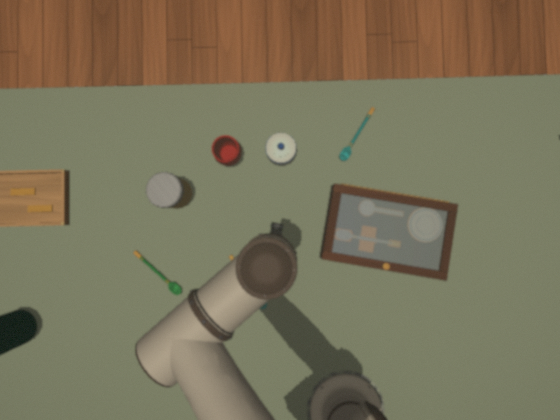

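The door is flat: both rails read about 72 mm. Through the glass the bombilla lies in its cut-out, filter at (344,235) in the top view. The cup, pot and tin haven't moved, and the arm touches nothing.

```bash
python3 -c "
from bench import arm
print(arm.job_done())"
```

```text
the job is handed in; nothing more can be done
None
```

The steel bombilla is pressed into its cut-out the right way round, and the glass door is shut. I handed the job in at about 21.5 s, well inside the 51 s limit; no verdict was reported.

- **Bombilla:** I gripped it mid-stem, turned it about 7° and pressed until it bottomed at about 19 N. Camera depths before shutting the door were about 41 mm at the stem and filter tops, 38 mm at the mouthpiece and 41.5 mm at the foam. That matches fully home (41, 39 and 42 mm) within the depth noise of a few mm.
- **Door:** I pushed it over from behind, then pressed the free rail to a hard stop at about 25 N. The final check read 71.8 mm at the free rail and 71.6 mm at the hinge rail, so it lies flat.
- **Other items:** The mate cup, sugar pot and tin look unmoved in the last pictures, and the arm is clear of everything.

**What did not agree or go to plan:**
- The two cameras differed by 2–3 mm in x, and by up to 3 mm on the pocket's position along its length. I used a compromise between them, checked against the arm's own position.
- Sideways force rose to about 8 N while seating the bombilla, and went to zero on release.
- While closing the door, its edge caught once under the gripper (about 17 N). Later the fingertips caught the inner edge of the free rail (about 17 N). I backed off and corrected both times; both forces were below the 40 N limit.

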